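# Open the chiller's filler: slide off its keeper and unscrew the cap

### The arm

A 6-joint arm with a two-finger parallel gripper is mounted at the origin on the work surface. World frame = base frame: x ahead of the robot, y to its left, z up, the work surface at z = 0. Lengths are in m, angles in rad, forces in N, time in s.
With the tool pointing down it reaches from about 0.325 to 1 m from the base axis. Payload 5.1 kg.
Tool frame: the origin (TCP) lies at the very end of the fingers, on their centre line; the grasp point (between the pads) lies 19 mm behind it; z points along the fingers, y is the line along which they close (so a half turn about z gives the same grasp; the last joint's range is limited). The gripper opens to 85 mm and grips with 20 to 120 N. Pads are 22 mm wide; open, the fingers measure 114 mm over their backs; the gripper's body (76 mm by 85 mm) begins 54 mm behind the grasp point. The pads swing forward as they close: fully open they stand 13 mm farther back than shut.
Start: joints at [-1.282, 0.124, 1.65, -0, 1.367, -0.083], TCP at [0.236, -0.606, 0.195] pointing down, gripper open.
Joint ranges: [-2.61, 2.61], [-1.02, 2.33], [0.03, 2.71], [-1.35, 4.49], [0.32, 2.68], [-2.91, 2.91]. Speed limits (rad/s): [2.57, 2.57, 3.14, 3.14, 3.14, 3.14].

### API

Orientations are given as a 3x3 rotation matrix whose columns are the frame's x, y, z axes.
In Python, from bench import ctrl, grab_frame, calibration, ticket gives the robot as it stands. The module is installed in compiled form; this text tells all that it offers.
- The arm moves only by the shell command python3 -m crank 'ROWS'. ROWS is text: rows parted by semicolons, each of 7 numbers parted by spaces: the shift along the world's x, y, z in m, then the turn, a rotation vector about the world's x, y, z in rad, then the finger opening in m, from 0 to 0.0854. A call has 1 to 5 rows; each row is the pose to reach, as a shift and turn from the pose commanded when the call began; what a row does not reach only later rows make up. A row lasts 1/8 s, in which the tool goes at most 62.5 mm and 10.7 degrees, less where a joint would pass 70% of its speed; a pose out of reach is approached as far as the arm can. A call with a gripper value outside its range is refused whole. The fingers move at their own pace and stop on an object; the grip force is fixed at half the most. Time passes only in rows, so rows that repeat a pose let the fingers close. It gives the time, the measured TCP pose, the force, the opening and the grip force at its end, in the units of the state.
- ctrl.read_state(): the state, without advancing time (a new reading comes with each control period).
- grab_frame(name): name is "scene" or "top"; returns (picture, depth): 480x640x3 uint8, red, green, blue; 480x640 float32, m along the optical axis (not along the pixel's ray), 0 where there is no reading.
- calibration(name): a dict with "K" (3x3 intrinsics, pixels), "dist_coeffs" ([k1, k2, p1, p2, k3] as OpenCV has them; the pictures are not rectified), "camera_from_world" (4x4, takes a point from world to camera coordinates). Camera axes: x right, y down, z forward; pixel columns grow to the right and rows downward; lengths in m; the calibration is good to about 2 mm. A picture is of the moment at which its call begins. calibration takes no time and is no camera call.
- ticket.hand_in(): hands the job in; it is judged then, once.
The state is a dict: "time": time; "qpos": joint angles; "joint_vel": joint speeds; "effort": joint torques, N m; "tcp_pos": TCP position; "orientation": TCP orientation; "contact_force": force on the tool from outside, world axes, zero at the start; "torque": the same for the moment, N m; "grip_width": opening from 0.0 (shut) to 1.0 (fully open); "finger_force": force on a finger pad.
Only numpy, scipy, OpenCV 4.12 (cv2) and the standard library are available. Lean on these libraries where they do the work, as an engineer would, in place of code of your own. Each camera call takes 0.05 s, during which the arm holds its last target. There are 200 camera calls.

### The job

The chiller's reservoir is to be topped up: open its filler. Slide the steel keeper bracket along its keyhole slots until the stud heads stand in the wide ends, lift it off and stand it on its feet in the steel tray; then unscrew the black filler cap turn by turn, lift it clear and stand it upright, open side down, in the tray beside the keeper. Set both down rather than dropping them and leave the bottle, beaker and spanner beside them and the tub on the deck where they are.

Things in the scene. Friction and masses are not known exactly. Their poses are not given: they have to be found in the camera images.
- chiller: White bench chiller with a stainless deck, 260 deep (its x) x 230 wide (its y) x 170 high, fixed. Origin: centre of its underside; its front panel faces its own -x. On the deck, at its x=-40, y=0: the filler, a steel collar 54 dia x 6 high with a neck inside the cap. Two steel studs at y=+67 and -61 (same x), heads 13 dia, tops 10 above the deck. Behind lie a small brass vent (fixed) and a tub.
- cap: Black ribbed screw cap, 50 dia x 40 high; grip its top 16 mm. Origin: centre of its open underside, z up; home it is 6.5 above the deck, in the keeper's arch. Right-hand thread: turn anticlockwise seen from above; it rises 20 mm a full turn (raise the hand with it) and comes free after 3.7 to 4.1 rad in all. Stays where left between turns. 80 to 160 g.
- keeper: Steel hat bracket bridging the cap: 172 long (its y) x 40 wide, sheet 4. Origin: under its middle at foot level, z up. Legs' outer faces at y=+-42, bridge top 60 high. On it a black bow handle along y: bar 12 thick, 66 long, 82 to 94 above the feet, on end posts. 220 to 420 g. Starts over the cap, 5 to 9.5 mm to the chiller's -y of it, feet flat on the deck held under the stud heads.
- keyhole (a point): Point on the keeper: middle of the wide end (17 x 20) of the keyhole in its +y foot, at its y=+57; the slot, 8.5 wide, runs from it to +y. The other foot's wide end is at y=-71. Push the keeper to the chiller's +y; it can be lifted when its origin is 7 to 13 mm to the +y of the cap's axis; it stops at about 11, when its -y leg meets the collar. 1 to 3 N moves it.
- tray: Shallow stainless tray, 170 (its x) x 250 (its y, the long side) x 22 high, fixed on the bench; walls 4, inner floor 4 above the bench. Origin: centre of its underside. Keeper and cap fit side by side when the keeper lies lengthwise along one long side.
- bottle: Bystander: loose glass bottle with a blue cap, 72 dia x 155 high, origin under its middle, between chiller and tray, farther back.
- beaker: Bystander: loose empty glass beaker, 68 dia x 85 high, origin under its middle, between chiller and tray.
- tub: Bystander: loose small grey tub with a metal lid, 44 dia x 45 high, standing on the rear of the chiller's deck, origin under its middle.
- spanner: Bystander: loose steel spanner, 150 long, lying flat on the bench near the robot, origin under its middle.
Things that resemble listed ones, but are neither listed nor needed, are in the scene too. There is more than one size of the cap; the one meant has the size given above.

How it is judged:
On the way, in this order (a step that is already met when the one before it is completed fails the run):
1. keeper slid along its slots until the stud heads stand in the wide ends (4 mm or more past the cap's axis), still down on the deck (y of keeper in the frame of chiller above 0.004 m and z of keeper in the frame of chiller below 0.18 m), for 0.05 s.
2. keeper standing on its feet in the tray, let go (x of keeper in the frame of tray between -0.066 and 0.066 m and y of keeper in the frame of tray between -0.042 and 0.042 m and z of keeper in the frame of tray below 0.0075 m and angle between keeper's own z axis and vertical below 0.12 rad and linear speed of keeper below 0.02 m/s and not (contact force between the fingers and keeper above 0.3 N)), for 0.2 s.
3. cap unscrewed and lifted clear of the neck, 35 mm or more above its seat (z of cap in the frame of chiller above 0.2115 m), for 0.05 s.
At the end, for the whole second after the job is handed in: Keeper standing on its feet in the tray (feet within 3.5 mm of the tray's floor, within 7 degrees of level) and cap standing upright, open side down, in the tray (within 3.5 mm of its floor, within 7 degrees of upright), both let go and at rest (x of keeper in the frame of tray between -0.066 and 0.066 m and y of keeper in the frame of tray between -0.042 and 0.042 m and z of each of keeper, cap in the frame of tray below 0.0075 m and angle between each of keeper, cap's own z axis and vertical below 0.12 rad and linear speed of each of keeper, cap below 0.02 m/s and x of cap in the frame of tray between -0.062 and 0.062 m and y of cap in the frame of tray between -0.102 and 0.102 m); the robot touches nothing.
It fails at once if the cap is dropped or thrown (faster than 0.7 m/s while not held: a fall of 25 mm) (linear speed of cap above 0.7 m/s and not (contact force between the fingers and cap above 0.3 N)).
It fails at once if the keeper is dropped or thrown (faster than 0.7 m/s while not held: a fall of 25 mm) (linear speed of keeper above 0.7 m/s and not (contact force between the fingers and keeper above 0.3 N)).
It fails at once if the bottle, the beaker, the tub or the spanner moved more than 30 mm or was tipped more than 20 degrees (distance of any of bottle, beaker, tub, spanner from where it was at the start of the episode above 0.03 m or angle between any of bottle, beaker, tub's own z axis and vertical above 0.35 rad).
It also fails if it takes over 72 s, if anything falls off the work surface, if the arm or the gripper's body presses on something with over 40 N, if the wrist force passes 120 N, or if a joint passes its speed limit or range.

## Working session

There is one attempt and no reset: what is moved stays moved. The work goes in short steps, Python scripts to look and compute and a shell command to move; the robot and the scene stay as the last step left them, time stands still between calls to the robot, and variables do not carry over. Pictures are saved under pics/ and viewed, at most 10 in all, crops included, and the job is handed in when it is done.

```bash
mkdir -p pics; cat > h.py <<'E'
import numpy as np, cv2
from bench import ctrl, grab_frame, calibration, ticket
def snap(n,f=None):
    p,d=grab_frame(n)
    if f: cv2.imwrite('pics/'+f,p[:,:,::-1])
    return p,d
def und(n,uv):
    c=calibration(n);K=np.array(c['K'],float)
    return cv2.undistortPoints(np.array(uv,float).reshape(-1,1,2),K,np.array(c['dist_coeffs'],float)).reshape(-1,2)
def ray(n,uv):
    T=np.array(calibration(n)['camera_from_world']);R=T[:3,:3];t=T[:3,3]
    x=und(n,uv);d=np.c_[x,np.ones(len(x))]@R
    return -R.T@t,d
def plane(n,uv,z):
    o,d=ray(n,uv);return o+d*((z-o[2])/d[:,2])[:,None]
def cloud(n,D):
    # world xyz per pixel from depth
    v,u=np.mgrid[0:480,0:640];o,d=ray(n,np.stack([u,v],-1).reshape(-1,2))
    P=o+d*D.reshape(-1,1);P[D.reshape(-1)==0]=np.nan
    return P.reshape(480,640,3)
E
python3 - <<'E'
from h import *
for n in('scene','top'):
    p,d=snap(n,n+'0.png');np.savez(n+'0.npz',p=p,d=d)
    c=calibration(n);print(n,np.round(np.linalg.inv(c['camera_from_world'])[:3,3],3),np.round(c['K'],0).tolist())
E
```

```text
scene [ 1.052 -0.983  0.948] [[575.0, 0.0, 310.0], [0.0, 575.0, 243.0], [0.0, 0.0, 1.0]]
top [0.404 0.005 1.025] [[460.0, 0.0, 327.0], [0.0, 460.0, 242.0], [0.0, 0.0, 1.0]]
```

View pics/scene0.png

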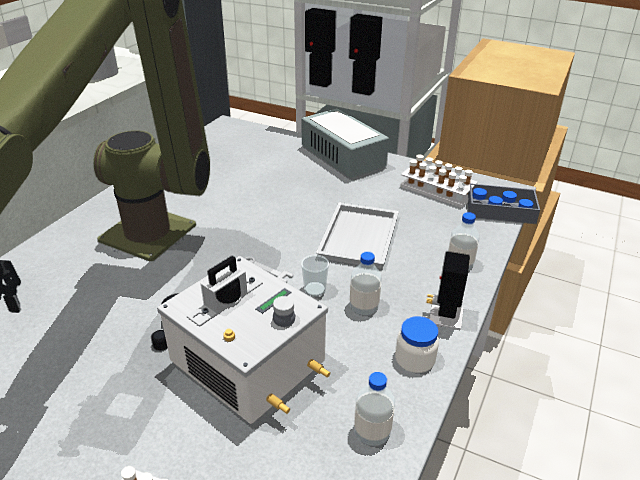

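View pics/top0.png

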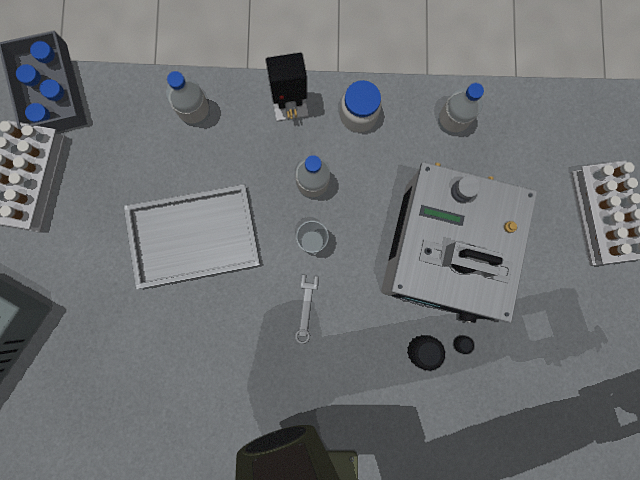

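The scene view has the chiller at about (245,330), with the keeper and its black handle at (222,275). In the top view the chiller deck spans (423,165), (535,192), (512,320) and (392,292). The tray is at (192,237), bottle (313,175), beaker (313,237), spanner (308,308) and tub (466,188).

Lookalikes for the cap: black caps lying on the bench at top (427,352) and (464,344), and the blue lids. The one meant sits in the keeper's arch on the deck, at top (478,260). The only handled bracket is the one at (480,258).

```bash
cat > m.py <<'E'
from h import *
def rect(P,m,n=''):
    q=P[m][:,:2];q=q[np.isfinite(q).all(1)].astype(np.float32)
    r=cv2.minAreaRect(q);print(n,len(q),'c',np.round(r[0],4),'size',np.round(r[1],4),'ang',round(r[2],2),'mean',np.round(q.mean(0),4));return r
E
python3 - <<'E'
from m import *
S={}
for n in('top','scene'):
    f=np.load(n+'0.npz');P=cloud(n,f['d']);S[n]=(f['p'],P);X,Y,Z=P[...,0],P[...,1],P[...,2]
    reg=(X>0.2)&(X<0.65)&(Y<-0.15)&(Y>-0.6)
    print(n,'bench z',np.nanmedian(Z[(X>.3)&(X<.5)&(abs(Y)<.3)]))
    m=reg&(abs(Z-.17)<.006);m=cv2.morphologyEx(m.astype(np.uint8),cv2.MORPH_OPEN,np.ones((3,3)))>0
    rect(P,m,'deck')
    rect(P,reg&(Z>.25)&(Z<.275),'handle'); print(np.nanpercentile(Z[reg&(Z>.25)&(Z<.275)],[10,50,90]))
    rect(P,reg&(Z>.222)&(Z<.238),'bridge')
    rect(P,reg&(Z>.205)&(Z<.221)&(X>.4),'tub/cap')
    t=(X>.25)&(X<.6)&(Y>.1)&(Y<.5)&(Z>.015)&(Z<.03);rect(P,t,'tray rim')
p=S['top'][0];cv2.imwrite('pics/c1.png',cv2.resize(p[220:300,400:540],None,fx=5,fy=5,interpolation=cv2.INTER_CUBIC)[:,:,::-1])
# rays
print('deck corners',np.round(plane('top',[(424,164),(535,192),(511,321),(391,292)],.17),4))
print('tray corners',np.round(plane('top',[(125,207),(244,186),(260,266),(138,288)],.022),4))
E
```

```text
top bench z -0.00026014595541146157
deck 13382 c [ 0.5321 -0.2895] size [0.2299 0.2605] ang 76.57 mean [ 0.5221 -0.2883]
handle 314 c [ 0.491  -0.2865] size [0.0658 0.0125] ang 76.85 mean [ 0.4905 -0.2852]
[0.25758706 0.2622854  0.26393929]
bridge 776 c [ 0.491 -0.287] size [0.085  0.0405] ang 76.93 mean [ 0.4893 -0.2826]
tub/cap 518 c [ 0.5494 -0.2728] size [0.1848 0.0779] ang 6.97 mean [ 0.587  -0.2771]
tray rim 1351 c [0.5436 0.2615] size [0.1688 0.2659] ang 12.19 mean [0.499  0.2736]
scene bench z 0.0032698306179433367
deck 7251 c [ 0.5309 -0.2904] size [0.2344 0.2658] ang 76.11 mean [ 0.5429 -0.319 ]
handle 408 c [ 0.3648 -0.4227] size [0.4289 0.0414] ang 47.17 mean [ 0.3899 -0.3942]
[0.25380842 0.26334578 0.26861391]
bridge 538 c [ 0.4906 -0.2894] size [0.0871 0.0427] ang 75.62 mean [ 0.4924 -0.2941]
tub/cap 622 c [ 0.554  -0.2972] size [0.0848 0.1768] ang 83.54 mean [ 0.5649 -0.292 ]
tray rim 598 c [0.5415 0.2611] size [0.1671 0.2759] ang 11.92 mean [0.5072 0.2612]
deck corners [[ 0.678  -0.2118  0.17  ]
 [ 0.6275 -0.4258  0.17  ]
 [ 0.3816 -0.3697  0.17  ]
 [ 0.4306 -0.1471  0.17  ]]
tray corners [[0.6095 0.4075 0.022 ]
 [0.6637 0.154  0.022 ]
 [0.4866 0.1125 0.022 ]
 [0.4351 0.3677 0.022 ]]
```

View pics/c1.png

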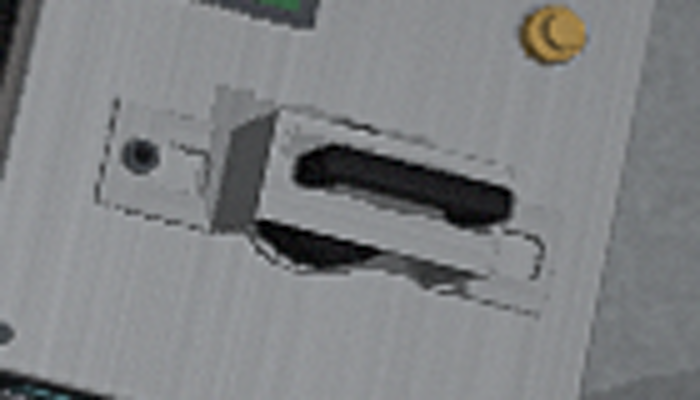

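The crop confirms the choice: the hat bracket with the bow handle bridges the black ribbed cap, and the +y stud shows at crop (140,155).

```bash
python3 - <<'E'
from h import *
s=ctrl.read_state();print(np.round(s['tcp_pos'],4));R=np.array(s['orientation']);print(np.round(R,3));
ex=np.array([np.cos(-.232),np.sin(-.232),0])
for e in(ex,-ex):
    a=np.arctan2(e[1],e[0])-np.arctan2(R[1,1],R[0,1]);print('turn',(a+np.pi)%(2*np.pi)-np.pi)
print('shift',np.array([.491,-.2868,.239])-s['tcp_pos'])
# tray: bright rim edges by z mask, local
for n in('top','scene'):
    f=np.load(n+'0.npz');P=cloud(n,f['d']);X,Y,Z=P[...,0],P[...,1],P[...,2]
    t=((X>.4)&(X<.7)&(Y>.08)&(Y<.45)&(Z>.012)&(Z<.03)).astype(np.uint8)
    k,l,st,c=cv2.connectedComponentsWithStats(t)
    for i in range(1,k):
        if st[i,4]>100:
            q=P[l==i][:,:2].astype(np.float32);r=cv2.minAreaRect(q);print(n,st[i],r)
E
```

```text
[ 0.236  -0.605   0.1938]
[[ 0.932  0.363 -0.001]
 [ 0.363 -0.932  0.002]
 [ 0.    -0.002 -1.   ]]
turn 0.9669721806553957
turn -2.1746204729343965
shift [0.25503709 0.31819394 0.04522594]
top [ 124  185  136  104 2243] ((0.551224410533905, 0.26310643553733826), (0.1843969225883484, 0.26586589217185974), 12.215414047241211)
scene [316 203  83  63 969] ((0.550361156463623, 0.26297375559806824), (0.1852128654718399, 0.2758549451828003), 11.921865463256836)
```

```bash
python3 -m crank '0 0 0.06 0 0 0.16 0.0854; 0 0.02 0.12 0 0 0.32 0.0854; 0.035 0.06 0.136 0 0 0.48 0.0854; 0.075 0.1 0.136 0 0 0.64 0.0854; 0.11 0.14 0.136 0 0 0.8 0.0854'; python3 -m crank '0.035 0.045 0 0 0 0.1 0.0854; 0.07 0.09 0 0 0 0.167 0.0854; 0.11 0.135 0 0 0 0.167 0.0854; 0.145 0.178 0 0 0 0.167 0.0854; 0.145 0.178 0 0 0 0.167 0.0854'
```

```text
time: 0.72
tcp_pos: [0.347, -0.4642, 0.3308]
orientation: [[0.384, 0.923, 0.0], [0.923, -0.384, 0.0], [0.0, 0.0, -1.0]]
contact_force: [1.1, -0.0, 1.0]
grip_width: 1.002
finger_force: 0.0
time: 1.35
tcp_pos: [0.4927, -0.2846, 0.3303]
orientation: [[0.225, 0.974, -0.001], [0.974, -0.225, 0.001], [0.001, -0.001, -1.0]]
contact_force: [-0.1, -0.6, -0.3]
grip_width: 0.998
finger_force: 0.0
```

```bash
python3 -m crank '-0.0017 -0.0022 -0.045 0 0 0 0.06; -0.0017 -0.0022 -0.075 0 0 0 0.05; -0.0017 -0.0022 -0.09 0 0 0 0.05; -0.0017 -0.0022 -0.09 0 0 0 0.05'; python3 -m crank '0 0 0 0 0 0 0; 0 0 0 0 0 0 0; 0 0 0 0 0 0 0; 0 0 0 0 0 0 0'
```

```text
time: 1.85
tcp_pos: [0.4886, -0.29, 0.2398]
orientation: [[0.231, 0.973, -0.002], [0.973, -0.231, 0.001], [0.001, -0.002, -1.0]]
contact_force: [0.0, -0.6, 0.5]
grip_width: 0.586
finger_force: 0.0
time: 2.35
tcp_pos: [0.4896, -0.2899, 0.2414]
orientation: [[0.23, 0.973, 0.001], [0.973, -0.23, -0.0], [-0.0, 0.001, -1.0]]
contact_force: [-0.8, 0.0, -0.4]
grip_width: -0.0
finger_force: 0.0
```

```bash
python3 - <<'E'
from h import *
a,_=snap('scene');b,_=snap('top')
a=cv2.resize(a[220:360,140:340],(800,560));cv2.imwrite('pics/c2.png',a[:,:,::-1])
s=ctrl.read_state();print(s['tcp_pos'],s['grip_width'],s['finger_force'])
E
```

```text
[ 0.48946406 -0.28980318  0.24108248] -0.00013400489450369435 0.0
```

View pics/c2.png

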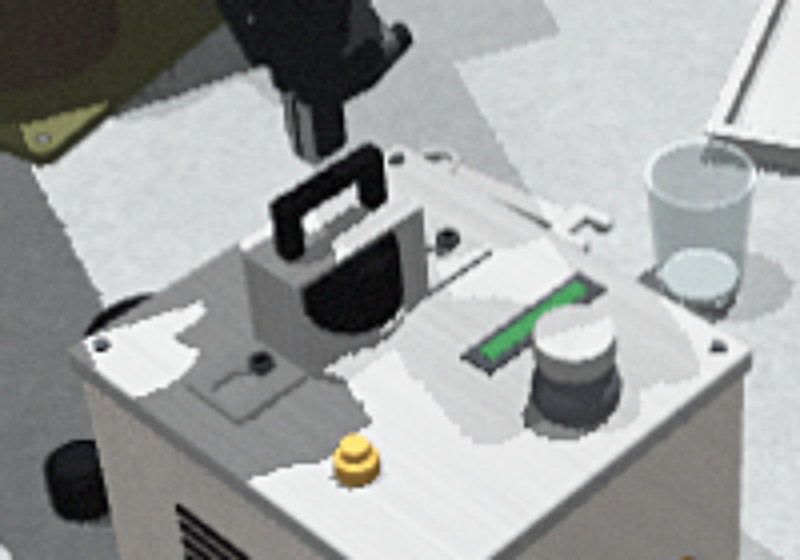

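The picture shows the shut fingers with tips at about scene px (219,260). That is beyond the handle on the robot's side and not straddling it, so I'll compare it with where the TCP should project.

```bash
python3 - <<'E'
from h import *
def proj(n,P):
    c=calibration(n);T=np.array(c['camera_from_world'])
    return cv2.projectPoints(np.array(P,float).reshape(-1,1,3),cv2.Rodrigues(T[:3,:3])[0],T[:3,3],np.array(c['K'],float),np.array(c['dist_coeffs'],float))[0].reshape(-1,2).round(1)
s=ctrl.read_state();t=s['tcp_pos']
for n in('scene','top'):print(n,'tcp',proj(n,t),'handle',proj(n,[.491,-.2868,.258]), 'deckc',proj(n,[.532,-.2895,.17]))
p,d=snap('scene','s3.png');P=cloud('scene',d)
for uv in[(219,258),(217,252),(225,255),(222,266),(232,262)]:print(uv,P[uv[1],uv[0]].round(4),p[uv[1],uv[0]])
p,d=snap('top');P=cloud('top',d);Z=P[...,2];m=(Z>.2)&(Z<.45)&(P[...,0]>.3)&(P[...,0]<.6)&(P[...,1]<-.15);q=P[m];
for lo,hi in((.225,.235),(.25,.268),(.27,.3),(.3,.35),(.35,.45)):
    k=q[(q[:,2]>lo)&(q[:,2]<hi)]
    if len(k):print(lo,len(k),k.min(0).round(3),k.max(0).round(3),k.mean(0).round(3))
cv2.imwrite('pics/t3.png',p[100:400,300:640,::-1])
E
```

```text
scene tcp [[221.6 273.1]] handle [[222.4 265.7]] deckc [[242.5 306.9]]
top tcp [[480.4 258.2]] handle [[482.3 256.2]] deckc [[465.7 239.6]]
(219, 258) [ 0.4947 -0.2988  0.2864] [24 28 28]
(217, 252) [ 0.491  -0.2981  0.2989] [107 114 114]
(225, 255) [ 0.5014 -0.2881  0.2888] [0 0 0]
(222, 266) [ 0.4957 -0.2938  0.264 ] [ 8  9 11]
(232, 262) [ 0.5003 -0.2673  0.2572] [14 17 13]
0.225 558 [ 0.468 -0.308  0.225] [ 0.519 -0.242  0.233] [ 0.491 -0.272  0.229]
0.25 160 [ 0.484 -0.289  0.251] [ 0.503 -0.254  0.266] [ 0.494 -0.269  0.261]
0.27 74 [ 0.477 -0.287  0.279] [ 0.505 -0.276  0.3  ] [ 0.49  -0.28   0.291]
0.3 225 [ 0.478 -0.29   0.3  ] [ 0.541 -0.27   0.35 ] [ 0.503 -0.281  0.328]
0.35 400 [ 0.453 -0.307  0.35 ] [ 0.552 -0.252  0.45 ] [ 0.515 -0.277  0.396]
```

View pics/s3.png

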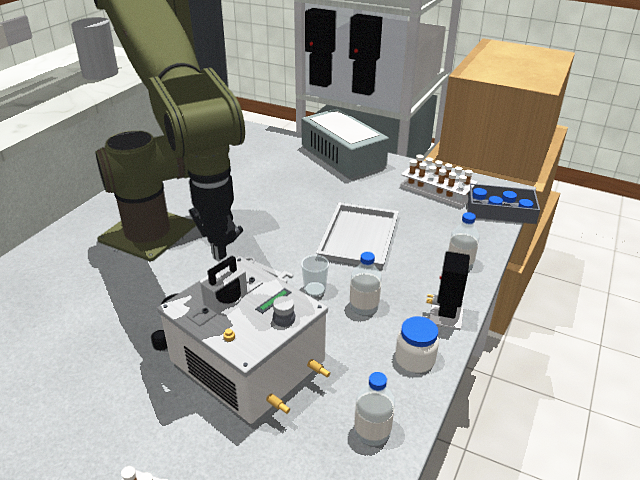

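```bash
python3 - <<'E'
from h import *
f=np.load('scene0.npz');P=cloud('scene',f['d']);X,Y,Z=P[...,0],P[...,1],P[...,2]
m=(abs(X-.236)<.08)&(abs(Y+.606)<.08)&(Z>.05)&(Z<.4);q=P[m];print('start',len(q),q.min(0),np.percentile(q[:,2],[1,5,20,50]))
p,d=snap('scene');P=cloud('scene',d)
r=P[235:262,205:235];k=r[(r[...,2]>.27)&(r[...,2]<.33)];print('now',k.min(0),k.max(0),k.mean(0))
for v in range(246,268,2):print(v,[tuple(P[v,u].round(3)) for u in(214,218,222)])
print(ctrl.read_state())
E
```

```text
start 823 [ 0.20033031 -0.59173102  0.24323901] [0.24610249 0.25242764 0.27287232 0.30350537]
now [ 0.46352174 -0.30977248  0.27900747] [ 0.52098838 -0.28201023  0.3298704 ] [ 0.49268446 -0.29839457  0.30725703]
246 [(np.float64(0.489), np.float64(-0.302), np.float64(0.315)), (np.float64(0.497), np.float64(-0.3), np.float64(0.316)), (np.float64(0.513), np.float64(-0.309), np.float64(0.328))]
248 [(np.float64(0.489), np.float64(-0.303), np.float64(0.311)), (np.float64(0.494), np.float64(-0.298), np.float64(0.309)), (np.float64(0.499), np.float64(-0.292), np.float64(0.307))]
250 [(np.float64(0.489), np.float64(-0.303), np.float64(0.306)), (np.float64(0.492), np.float64(-0.296), np.float64(0.303)), (np.float64(0.502), np.float64(-0.296), np.float64(0.306))]
252 [(np.float64(0.487), np.float64(-0.302), np.float64(0.3)), (np.float64(0.493), np.float64(-0.298), np.float64(0.3)), (np.float64(0.501), np.float64(-0.296), np.float64(0.301))]
254 [(np.float64(0.484), np.float64(-0.299), np.float64(0.292)), (np.float64(0.492), np.float64(-0.297), np.float64(0.294)), (np.float64(0.5), np.float64(
[... 1242 characters left out ...]
4723e+00, -3.96993798e-01]), 'joint_vel': array([-0.00092118,  0.00181502,  0.00226414,  0.00080492, -0.00178252,
        0.00057898]), 'effort': array([ 1.63027395e-03, -3.35246515e+01, -3.72619200e+01, -1.46061716e-04,
        6.40650087e-04, -3.75037575e-05]), 'tcp_pos': array([ 0.48940286, -0.2897539 ,  0.2408885 ]), 'orientation': array([[ 2.29856945e-01,  9.73224424e-01, -8.02526798e-05],
       [ 9.73224427e-01, -2.29856943e-01,  2.97292857e-05],
       [ 1.04866314e-05, -8.49373511e-05, -9.99999996e-01]]), 'contact_force': array([-0.14868276, -0.15046715, -0.15321234]), 'torque': array([ 0.0165952 , -0.02941886, -0.02785837]), 'finger_force': 0.0, 'grip_width': -0.002504086479191108}
```

The depth readings show the shut fingertips about 38 mm above the reported TCP. The start picture agrees: 51 mm when open, less the 13 mm swing. Horizontally it matches. So I'll treat the real tip as reported z + 0.038.

```bash
python3 -m crank '0 0 0 0 0 0 0.05; 0 0 0 0 0 0 0.05; 0.0015 0.002 -0.02 0 0 0 0.05; 0.0015 0.002 -0.036 0 0 0 0.05; 0.0015 0.002 -0.036 0 0 0 0.05'; python3 -m crank '0 0 0 0 0 0 0; 0 0 0 0 0 0 0; 0 0 0 0 0 0 0; 0 0 0 0 0 0 0'
```

```text
time: 3.22
tcp_pos: [0.4895, -0.2867, 0.2015]
orientation: [[0.23, 0.973, -0.004], [0.973, -0.23, 0.003], [0.002, -0.005, -1.0]]
contact_force: [0.1, 0.1, -0.4]
grip_width: 0.581
finger_force: 0.0
time: 3.72
tcp_pos: [0.4912, -0.2881, 0.2058]
orientation: [[0.23, 0.973, 0.001], [0.973, -0.23, -0.001], [-0.001, 0.001, -1.0]]
contact_force: [-0.5, -0.1, 2.5]
grip_width: 0.124
finger_force: 59.1
```

```bash
python3 -m crank '0.0009 0.0039 0 0 0 0 0; 0.0018 0.0078 0 0 0 0 0; 0.0028 0.0117 0 0 0 0 0; 0.0032 0.0136 0 0 0 0 0; 0.0032 0.0136 0 0 0 0 0'; python3 -m crank '0.0005 0.002 0 0 0 0 0; 0.0005 0.002 0 0 0 0 0'
```

```text
time: 4.35
tcp_pos: [0.4946, -0.2745, 0.2058]
orientation: [[0.23, 0.973, 0.001], [0.973, -0.23, -0.001], [-0.001, 0.002, -1.0]]
contact_force: [-0.5, -3.0, 5.9]
grip_width: 0.126
finger_force: 59.5
time: 4.6
tcp_pos: [0.495, -0.2726, 0.2058]
orientation: [[0.23, 0.973, 0.001], [0.973, -0.23, -0.002], [-0.001, 0.001, -1.0]]
contact_force: [-1.0, -4.9, 5.6]
grip_width: 0.123
finger_force: 59.5
```

```bash
python3 -m crank '0.0004 0.0015 0 0 0 0 0; 0.0004 0.0015 0 0 0 0 0'; python3 - <<'E'
from m import *
for n in('top','scene'):
    p,d=snap(n);P=cloud(n,d);X,Y,Z=P[...,0],P[...,1],P[...,2]
    # stud/foot view: +y foot, crop
    print(ctrl.read_state()['contact_force'].round(1))
    reg=(X>.4)&(X<.57)&(Y<-.15)&(Y>-.4)
    rect(P,reg&(Z>.222)&(Z<.236),'bridge '+n)
    if n=='top': cv2.imwrite('pics/c4.png',cv2.resize(p[215:305,400:540],None,fx=5,fy=5,interpolation=cv2.INTER_CUBIC)[:,:,::-1])
E
```

```text
time: 4.85
tcp_pos: [0.4954, -0.2712, 0.2058]
orientation: [[0.23, 0.973, 0.001], [0.973, -0.23, -0.002], [-0.001, 0.001, -1.0]]
contact_force: [-0.7, -4.1, 6.4]
grip_width: 0.128
finger_force: 59.5
[-0.6 -4.   5.2]
bridge top 395 c [ 0.5009 -0.2487] size [0.0408 0.0404] ang 77.04 mean [ 0.4997 -0.2449]
[-1.7 -4.5  6.5]
bridge scene 452 c [ 0.4952 -0.2715] size [0.0868 0.0439] ang 74.85 mean [ 0.4986 -0.2803]
```

View pics/c4.png

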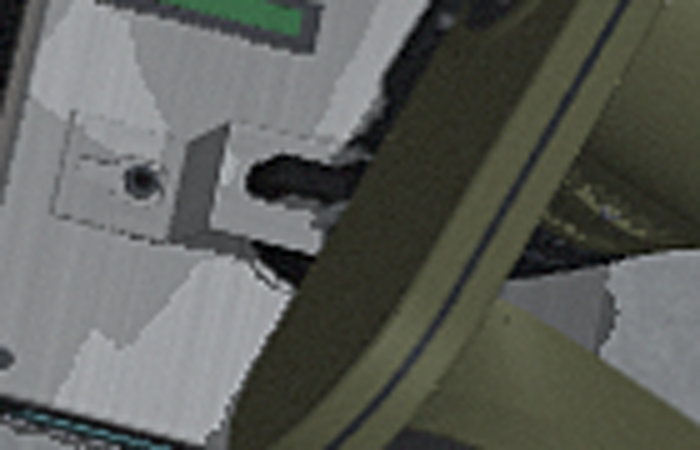

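The crop shows the +y stud head now at (143,182), in the wide end near the leg, with the slot running off to its left. I'll lift gently.

```bash
python3 -m crank '0 0 0.002 0 0 0 0; 0 0 0.004 0 0 0 0; 0 0 0.007 0 0 0 0; 0 0 0.007 0 0 0 0'
```

```text
time: 5.45
tcp_pos: [0.4948, -0.27, 0.2114]
orientation: [[0.23, 0.973, -0.001], [0.973, -0.23, 0.002], [0.001, -0.001, -1.0]]
contact_force: [-0.3, -0.0, -3.1]
grip_width: 0.122
finger_force: 58.5
```

The keeper came off freely at about 3.1 N. Next I lift it clear of the cap and carry it over to the tray.

```bash
python3 -m crank '0 0 0.025 0 0 0 0; 0 0 0.055 0 0 0 0; 0 0 0.075 0 0 0 0; 0.003 0.02 0.075 0 0 0.02 0; 0.009 0.055 0.075 0 0 0.06 0'; python3 -m crank '0.009 0.05 0 0 0 0.05 0; 0.018 0.1 0 0 0 0.1 0; 0.027 0.15 0 0 0 0.15 0; 0.036 0.2 0 0 0 0.2 0; 0.045 0.25 0 0 0 0.25 0'; python3 -m crank '0.009 0.05 0 0 0 0.04 0; 0.018 0.1 0 0 0 0.08 0; 0.027 0.15 0 0 0 0.11 0; 0.036 0.2 0 0 0 0.133 0; 0.041 0.225 0 0 0 0.133 0'
```

```text
time: 6.08
tcp_pos: [0.5037, -0.2145, 0.2857]
orientation: [[0.171, 0.985, -0.001], [0.985, -0.171, 0.002], [0.001, -0.002, -1.0]]
contact_force: [-0.3, 0.0, -3.6]
grip_width: 0.124
finger_force: 58.8
time: 6.7
tcp_pos: [0.5479, 0.0372, 0.2852]
orientation: [[-0.081, 0.997, -0.003], [0.997, 0.081, 0.001], [0.001, -0.002, -1.0]]
contact_force: [0.1, -0.5, -3.8]
grip_width: 0.126
finger_force: 58.8
time: 7.32
tcp_pos: [0.5885, 0.2624, 0.2848]
orientation: [[-0.213, 0.977, -0.003], [0.977, 0.213, -0.0], [0.0, -0.003, -1.0]]
contact_force: [-0.4, -0.3, -2.5]
grip_width: 0.128
finger_force: 58.8
```

```bash
python3 -m crank '0 0.012 -0.02 0 0 0 0; 0 0.012 -0.02 0 0 0 0'; python3 - <<'E'
from m import *
p,d=snap('top','top5.png');P=cloud('top',d);X,Y,Z=P[...,0],P[...,1],P[...,2]
s=ctrl.read_state();print(s['tcp_pos'],s['contact_force'])
reg=(X>.4)&(X<.75)&(Y>.05)&(Y<.48)&(Z>.0)&(Z<.3)
g=cv2.cvtColor(p,cv2.COLOR_RGB2GRAY)
E
```

```text
time: 7.58
tcp_pos: [0.588, 0.2707, 0.2625]
orientation: [[-0.21, 0.978, -0.007], [0.978, 0.21, -0.003], [-0.001, -0.007, -1.0]]
contact_force: [-0.6, -1.0, -3.4]
grip_width: 0.125
finger_force: 58.7
[0.58870577 0.27018511 0.26406871] [ 0.14570554 -0.93988336 -1.90971173]
```

View pics/top5.png

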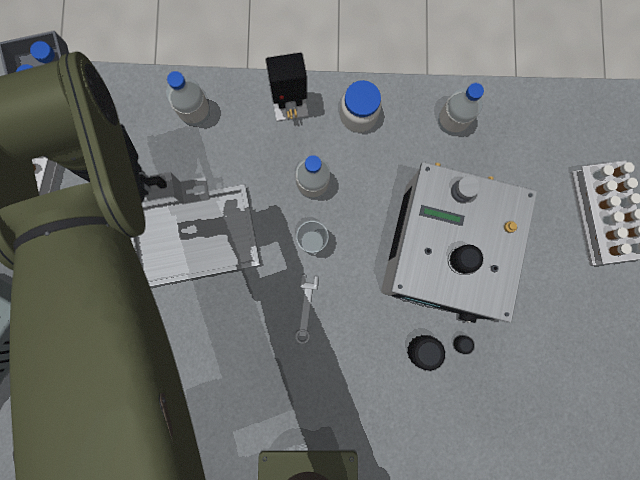

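The top view shows the deck with only the cap left at (466,259) between the two studs. The arm covers the tray with the keeper above it. I'll lower it into the tray.

```bash
python3 -m crank '0.001 0.0005 -0.05 0 0 0 0; 0.001 0.0005 -0.1 0 0 0 0; 0.001 0.0005 -0.15 0 0 0 0; 0.001 0.0005 -0.195 0 0 0 0; 0.001 0.0005 -0.213 0 0 0 0'; python3 -m crank '0 0 0 0 0 0 0; 0 0 0 0 0 0 0'; python3 - <<'E'
from m import *
p,d=snap('scene');
cv2.imwrite('pics/c6.png',cv2.resize(p[140:290,280:440],None,fx=4,fy=4)[:,:,::-1])
E
```

```text
time: 8.25
tcp_pos: [0.589, 0.2695, 0.0506]
orientation: [[-0.208, 0.978, -0.005], [0.978, 0.208, -0.002], [-0.001, -0.006, -1.0]]
contact_force: [0.2, -0.1, -3.2]
grip_width: 0.126
finger_force: 58.9
time: 8.5
tcp_pos: [0.5931, 0.2722, 0.0569]
orientation: [[-0.209, 0.978, 0.004], [0.978, 0.209, 0.002], [0.001, 0.005, -1.0]]
contact_force: [0.5, 0.2, -2.9]
grip_width: 0.124
finger_force: 58.9
```

View pics/c6.png

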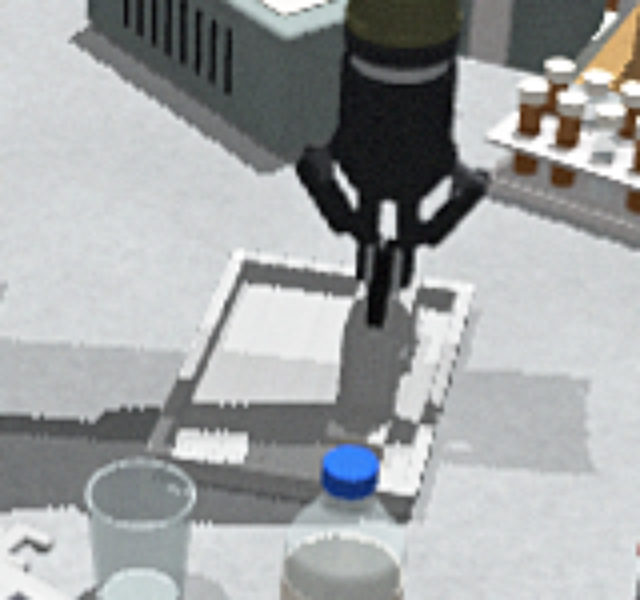

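The keeper is hanging inside the tray along its far long side, with handle at crop (378,320) and clear of the walls. Lowering to contact.

```bash
python3 -m crank '0 0 -0.006 0 0 0 0; 0 0 -0.012 0 0 0 0; 0 0 -0.0145 0 0 0 0; 0 0 -0.0145 0 0 0 0'; python3 -m crank '0 0 -0.001 0 0 0 0; 0 0 -0.001 0 0 0 0'
```

```text
time: 9.05
tcp_pos: [0.5913, 0.272, 0.0399]
orientation: [[-0.21, 0.978, 0.001], [0.978, 0.21, 0.0], [0.0, 0.001, -1.0]]
contact_force: [-0.3, -0.4, 1.1]
grip_width: 0.125
finger_force: 59.3
time: 9.3
tcp_pos: [0.5917, 0.2721, 0.0399]
orientation: [[-0.209, 0.978, 0.001], [0.978, 0.209, 0.0], [0.0, 0.001, -1.0]]
contact_force: [-2.2, -1.1, 5.1]
grip_width: 0.129
finger_force: 59.9
```

On the floor (contact at z 0.0399 as computed). Release and retreat upward.

```bash
python3 -m crank '0 0 0 0 0 0 0.05; 0 0 0 0 0 0 0.05; 0 0 0 0 0 0 0.05; 0 0 0.02 0 0 0 0.05; 0 0 0.06 0 0 0 0.05'; python3 -m crank '0 -0.01 0.06 0 0 0 0.0854; -0.01 -0.06 0.12 0 0 -0.05 0.0854; -0.02 -0.11 0.17 0 0 -0.1 0.0854; -0.03 -0.16 0.19 0 0 -0.15 0.0854; -0.04 -0.22 0.19 0 0 -0.2 0.0854'; python3 - <<'E'
from m import *
T=np.array([.550,.2625]);a=.211
for n in('top','scene'):
    p,d=snap(n);P=cloud(n,d);X,Y,Z=P[...,0],P[...,1],P[...,2]
    reg=(X>.45)&(X<.7)&(Y>.12)&(Y<.42)
    rect(P,reg&(Z>.056)&(Z<.072),n+' bridge')
    rect(P,reg&(Z>.084)&(Z<.105),n+' handle');print(np.nanpercentile(Z[reg&(Z>.084)&(Z<.105)],[50,90]))
    # cap
    reg=(X>.42)&(X<.56)&(Y>-.36)&(Y<-.2)
    rect(P,reg&(Z>.211)&(Z<.222),n+' cap');print(np.nanpercentile(Z[reg&(Z>.205)&(Z<.23)],[50,90]))
    if n=='top':
        g=p.max(2)<60;g[:,:430]=0;g[:,:]&=True;g[:225]=0;g[290:]=0;g[:,500:]=0
        k,l,st,c=cv2.connectedComponentsWithStats(g.astype(np.uint8));i=1+st[1:,4].argmax();print(st[i],c[i],plane('top',[c[i]],.2165))
        (e,_,_)=cv2.fitEllipse(cv2.convexHull(np.argwhere(l==i)[:,::-1].astype(np.int32)));print('ellipse',e,plane('top',[e],.2165))
print(ctrl.read_state()['qpos'].round(3),ctrl.read_state()['tcp_pos'].round(4))
E
```

```text
time: 9.93
tcp_pos: [0.5897, 0.2713, 0.0979]
orientation: [[-0.209, 0.978, -0.004], [0.978, 0.209, -0.001], [-0.001, -0.004, -1.0]]
contact_force: [-0.0, 0.3, 1.0]
grip_width: 0.587
finger_force: 0.0
time: 10.55
tcp_pos: [0.5541, 0.063, 0.2928]
orientation: [[-0.011, 1.0, 0.008], [1.0, 0.011, 0.0], [-0.0, 0.008, -1.0]]
contact_force: [1.1, -0.8, 0.3]
grip_width: 0.999
finger_force: 0.0
top bridge 127 c [0.5848 0.3007] size [0.0409 0.0259] ang 10.76 mean [0.5816 0.302 ]
top handle 78 c [0.5861 0.2919] size [0.0119 0.0233] ang 10.19 mean [0.5855 0.292 ]
[0.09582618 0.09804668]
top cap 587 c [ 0.4926 -0.2791] size [0.0489 0.0481] ang 42.34 mean [ 0.4924 -0.2787]
[0.21515786 0.21709528]
[450 245  33  29 678] [465.85693215 258.8480826 ] [[ 0.49040624 -0.27294339  0.2165    ]]
ellipse (466.1561584472656, 258.7344665527344) [[ 0.49062078 -0.27348495  0.2165    ]]
scene bridge 217 c [0.5914 0.2695] size [0.0401 0.0911] ang 12.52 mean [0.5953 0.2609]
scene handle 81 c [0.5911 0.2708] size [0.0128 0.0703] ang 11.55 mean [0.5933 0.2644]
[0.09630659 0.09990252]
scene cap 350 c [ 0.4932 -0.283 ] size [0.0489 0.0477] ang 62.22 mean [ 0.4945 -0.285 ]
[0.21755648 0.22000456]
[ 0.012 -0.13   1.743 -0.002  1.522  0.007] [0.5533 0.0596 0.2912]
```

The keeper stands in the tray at (0.591, 0.2705), about 42 mm toward the far side. The cap axis is at about (0.493, -0.281) with its top at 0.2165. The last joint can give over 4 rad in one grip, so I pre-wind it by -2.8 rad on the way.

```bash
python3 -m crank '-0.01 -0.05 0 0 0 -0.18 0.0854; -0.02 -0.1 0 0 0 -0.36 0.0854; -0.03 -0.15 0 0 0 -0.54 0.0854; -0.035 -0.2 0 0 0 -0.72 0.0854; -0.045 -0.25 0 0 0 -0.9 0.0854'; python3 -m crank '-0.01 -0.05 0 0 0 -0.18 0.0854; -0.015 -0.09 0 0 0 -0.36 0.0854; -0.015 -0.09 0 0 0 -0.54 0.0854; -0.015 -0.09 0 0 0 -0.72 0.0854; -0.015 -0.09 0 0 0 -0.9 0.0854';python3 -m crank '0 0 0 0 0 -0.18 0.07; 0 0 0 0 0 -0.36 0.07; 0 0 0 0 0 -0.54 0.07; 0 0 0 0 0 -0.72 0.07; 0 0 0 0 0 -0.9 0.07';python3 -m crank '0 0 0 0 0 0 0.07; 0 0 0 0 0 0 0.07'; python3 -c "
from h import *
s=ctrl.read_state();print(s['qpos'].round(3),s['tcp_pos'].round(4),(np.array([.493,-.281,.157])-s['tcp_pos']).round(4))"
```

```text
time: 11.28
tcp_pos: [0.5081, -0.1869, 0.2884]
orientation: [[0.78, 0.626, 0.002], [0.626, -0.78, -0.0], [0.001, 0.001, -1.0]]
contact_force: [0.7, 0.0, -0.7]
grip_width: 1.003
finger_force: 0.0
time: 11.9
tcp_pos: [0.4934, -0.2756, 0.2882]
orientation: [[0.975, -0.222, 0.001], [-0.222, -0.975, -0.0], [0.001, 0.0, -1.0]]
contact_force: [0.7, -0.1, 0.3]
grip_width: 1.006
finger_force: 0.0
time: 12.52
tcp_pos: [0.4935, -0.2753, 0.2883]
orientation: [[0.433, -0.902, 0.001], [-0.902, -0.433, -0.0], [0.001, -0.001, -1.0]]
contact_force: [-0.6, -0.7, 1.0]
grip_width: 0.819
finger_force: 0.0
time: 12.78
tcp_pos: [0.4934, -0.2756, 0.2877]
orientation: [[0.44, -0.898, 0.001], [-0.898, -0.44, -0.0], [0.001, -0.0, -1.0]]
contact_force: [0.0, -0.2, 0.8]
grip_width: 0.819
finger_force: 0.0
[-0.604 -0.106  1.727  0.     1.519  2.082] [ 0.4934 -0.2756  0.2877] [-0.0004 -0.0054 -0.1307]
```

```bash
python3 -m crank '-0.0005 -0.0055 -0.04 0 0 0 0.07; -0.0005 -0.0055 -0.08 0 0 0 0.07; -0.0005 -0.0055 -0.115 0 0 0 0.07; -0.0005 -0.0055 -0.13 0 0 0 0.07; -0.0005 -0.0055 -0.13 0 0 0 0.07'; python3 -m crank '0 0 0 0 0 0 0.04; 0 0 0 0 0 0 0.03; 0 0 0 0 0 0 0.03; 0 0 0 0 0 0 0.03'; python3 - <<'E'
from h import *
p,d=snap('scene');cv2.imwrite('pics/c7.png',cv2.resize(p[220:340,150:310],(800,600))[:,:,::-1]);s=ctrl.read_state();print(s['tcp_pos'].round(4),s['torque'])
E
```

```text
time: 13.4
tcp_pos: [0.4923, -0.281, 0.1565]
orientation: [[0.438, -0.899, -0.001], [-0.899, -0.438, 0.001], [-0.001, 0.001, -1.0]]
contact_force: [-0.2, 0.4, 0.3]
grip_width: 0.818
finger_force: 0.0
time: 13.9
tcp_pos: [0.494, -0.2822, 0.1598]
orientation: [[0.437, -0.899, 0.004], [-0.899, -0.437, -0.003], [0.004, -0.002, -1.0]]
contact_force: [0.6, 0.2, 6.7]
grip_width: 0.558
finger_force: 62.4
[ 0.494  -0.2822  0.1598] [0.00309741 0.04137876 0.02691149]
```

View pics/c7.png

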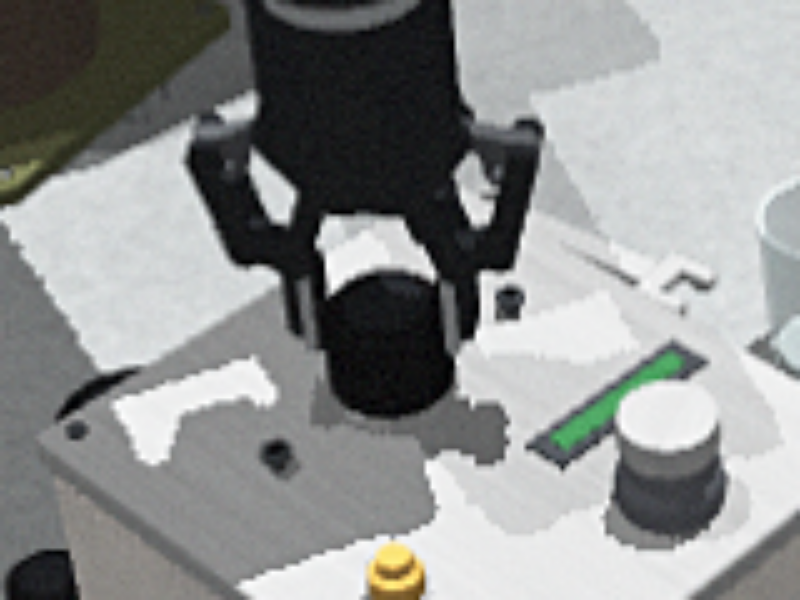

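The fingers hold the cap's upper part on both sides at crop (320,310) and (450,310). Now I turn it anticlockwise, raising the hand with it.

```bash
python3 -m crank '0 0 0.0006 0 0 0.18 0.03; 0 0 0.0012 0 0 0.36 0.03; 0 0 0.0018 0 0 0.54 0.03; 0 0 0.0024 0 0 0.72 0.03; 0 0 0.003 0 0 0.9 0.03'; python3 -c "
from h import *
s=ctrl.read_state();print(s['qpos'].round(3),s['torque'].round(2))"
```

```text
time: 14.58
tcp_pos: [0.4938, -0.2816, 0.1617]
orientation: [[0.977, -0.211, 0.003], [-0.211, -0.977, -0.001], [0.003, 0.0, -1.0]]
contact_force: [2.3, 0.6, 2.8]
grip_width: 0.563
finger_force: 62.1
[-6.130e-01 -3.500e-02  1.871e+00  1.000e-03  1.302e+00  1.170e+00] [ 0.25 -0.32 -0.07]
```

```bash
python3 -m crank '0 0 0.0006 0 0 0.18 0.03; 0 0 0.0012 0 0 0.36 0.03; 0 0 0.0018 0 0 0.54 0.03; 0 0 0.0023 0 0 0.72 0.03; 0 0 0.0029 0 0 0.9 0.03';  python3 -m crank '0 0 0.0006 0 0 0.18 0.03; 0 0 0.0012 0 0 0.36 0.03; 0 0 0.0018 0 0 0.54 0.03; 0 0 0.0023 0 0 0.72 0.03; 0 0 0.0029 0 0 0.9 0.03'; python3 -c "
from h import *
s=ctrl.read_state();print(s['qpos'].round(3),s['torque'].round(2))"
```

```text
time: 15.2
tcp_pos: [0.494, -0.2803, 0.1645]
orientation: [[0.773, 0.635, 0.003], [0.635, -0.773, 0.002], [0.004, 0.001, -1.0]]
contact_force: [0.8, 4.8, 4.0]
grip_width: 0.564
finger_force: 62.2
time: 15.82
tcp_pos: [0.4931, -0.2795, 0.1673]
orientation: [[-0.017, 1.0, 0.001], [1.0, 0.017, 0.004], [0.004, 0.001, -1.0]]
contact_force: [-1.5, 7.2, 7.2]
grip_width: 0.565
finger_force: 62.3
[-0.612 -0.039  1.866  0.004  1.316 -0.63 ] [ 1.25  0.28 -0.23]
```

```bash
python3 -m crank '0 0.0005 0.0014 0 0 0.18 0.03; 0 0.001 0.002 0 0 0.36 0.03; 0 0.001 0.0026 0 0 0.54 0.03; 0 0.001 0.0032 0 0 0.72 0.03; 0 0.001 0.0038 0 0 0.9 0.03';  python3 -m crank '0 0 0.0006 0 0 0.18 0.03; 0 0 0.0012 0 0 0.36 0.03; 0 0 0.0018 0 0 0.54 0.03; 0 0 0.0022 0 0 0.68 0.03; 0 0 0.0022 0 0 0.68 0.03'; python3 -c "
from h import *
s=ctrl.read_state();print(s['qpos'].round(3),s['torque'].round(2))"
```

```text
time: 16.45
tcp_pos: [0.4921, -0.2795, 0.1703]
orientation: [[-0.794, 0.608, -0.002], [0.608, 0.794, 0.002], [0.002, 0.001, -1.0]]
contact_force: [-2.4, 2.4, 3.1]
grip_width: 0.563
finger_force: 62.1
time: 17.08
tcp_pos: [0.4919, -0.2802, 0.1725]
orientation: [[-1.0, -0.019, -0.002], [-0.019, 1.0, 0.0], [0.002, 0.0, -1.0]]
contact_force: [-3.7, 1.1, 4.7]
grip_width: 0.562
finger_force: 62.2
[-6.120e-01 -4.500e-02  1.862e+00 -1.000e-03  1.326e+00 -2.202e+00] [0.27 0.84 0.1 ]
```

```bash
python3 -m crank '0 0 0.002 0 0 0 0.03; 0 0 0.005 0 0 0 0.03; 0 0 0.005 0 0 0 0.03'
```

```text
time: 17.45
tcp_pos: [0.4919, -0.28, 0.1761]
orientation: [[-1.0, -0.02, -0.002], [-0.02, 1.0, 0.001], [0.002, 0.001, -1.0]]
contact_force: [-4.9, 0.0, -2.5]
grip_width: 0.563
finger_force: 62.2
```

```bash
python3 -m crank '-0.001 0 0.003 0 0 0 0.03; -0.001 0 0.007 0 0 0 0.03; -0.001 0 0.007 0 0 0 0.03'
```

```text
time: 17.82
tcp_pos: [0.493, -0.2809, 0.1857]
orientation: [[-1.0, -0.02, 0.004], [-0.02, 1.0, -0.002], [-0.004, -0.002, -1.0]]
contact_force: [-0.4, -0.5, -0.8]
grip_width: 0.567
finger_force: 62.3
```

The cap is free. Lift it and carry it to the tray's near side, target (0.515, 0.255), at a reported TCP z of about -0.0127 on the floor.

```bash
python3 -m crank '0 0 0.025 0 0 0 0.03; 0 0 0.055 0 0 0 0.03; 0 0 0.075 0 0 0 0.03; 0.001 0.02 0.08 0 0 0.02 0.03; 0.003 0.06 0.08 0 0 0.05 0.03'; python3 -m crank '0.002 0.05 0 0 0 0.03 0.03; 0.004 0.1 0 0 0 0.06 0.03; 0.006 0.15 0 0 0 0.09 0.03; 0.008 0.2 0 0 0 0.12 0.03; 0.01 0.25 0 0 0 0.15 0.03'; python3 -m crank '0.002 0.05 0 0 0 0.01 0.03; 0.004 0.1 0 0 0 0.02 0.03; 0.007 0.15 0 0 0 0.03 0.03; 0.009 0.2 0 0 0 0.03 0.03; 0.009 0.226 0 0 0 0.03 0.03';python3 -m crank '0 0 0 0 0 0 0.03; 0 0 0 0 0 0 0.03'; python3 - <<'E'
from m import *
p,d=snap('scene');P=cloud('scene',d);X,Y,Z=P[...,0],P[...,1],P[...,2]
s=ctrl.read_state();print((np.array([.515,.255])-s['tcp_pos'][:2]).round(4))
m=(abs(X-s['tcp_pos'][0])<.03)&(abs(Y-s['tcp_pos'][1])<.03)&(Z>.2);print(np.percentile(Z[m],[0,1,3,10]))
m=(X>.5)&(X<.56)&(Y>.17)&(Y<.35);print('under tray floor z',np.nanmedian(Z[(X>.5)&(X<.56)&(Y>.17)&(Y<.3)&(Z<.1)]))
E
```

```text
time: 18.45
tcp_pos: [0.4947, -0.2196, 0.2638]
orientation: [[-0.998, -0.07, 0.0], [-0.07, 0.998, 0.0], [-0.0, 0.0, -1.0]]
contact_force: [1.1, 0.6, -1.5]
grip_width: 0.563
finger_force: 62.3
time: 19.08
tcp_pos: [0.5036, 0.0324, 0.2629]
orientation: [[-0.975, -0.221, -0.001], [-0.221, 0.975, 0.001], [0.001, 0.001, -1.0]]
contact_force: [1.1, -0.4, -0.3]
grip_width: 0.559
finger_force: 62.2
time: 19.7
tcp_pos: [0.512, 0.2587, 0.2626]
orientation: [[-0.968, -0.251, -0.002], [-0.251, 0.968, 0.0], [0.002, 0.001, -1.0]]
contact_force: [0.7, 0.4, -0.9]
grip_width: 0.563
finger_force: 62.3
time: 19.95
tcp_pos: [0.5129, 0.2556, 0.2632]
orientation: [[-0.969, -0.248, -0.001], [-0.248, 0.969, -0.001], [0.001, -0.0, -1.0]]
contact_force: [0.0, 0.1, -1.2]
grip_width: 0.564
finger_force: 62.3
[ 0.0018 -0.0002]
[0.27871262 0.28245044 0.28570595 0.295704  ]
under tray floor z 0.005636080265678134
```

```bash
python3 -m crank '0.001 0 -0.05 0 0 0 0.03; 0.0015 0 -0.1 0 0 0 0.03; 0.0015 0 -0.15 0 0 0 0.03; 0.0015 0 -0.2 0 0 0 0.03; 0.0015 0 -0.235 0 0 0 0.03'; python3 -m crank '0 0 -0.015 0 0 0 0.03; 0 0 -0.024 0 0 0 0.03; 0 0 -0.03 0 0 0 0.03; 0 0 -0.03 0 0 0 0.03'
```

```text
time: 20.62
tcp_pos: [0.5139, 0.254, 0.0263]
orientation: [[-0.969, -0.246, -0.003], [-0.246, 0.969, -0.001], [0.003, -0.0, -1.0]]
contact_force: [0.1, 1.0, -0.4]
grip_width: 0.563
finger_force: 62.2
time: 21.12
tcp_pos: [0.5158, 0.2559, -0.0002]
orientation: [[-0.969, -0.248, 0.001], [-0.248, 0.969, 0.0], [-0.001, 0.0, -1.0]]
contact_force: [0.4, 0.9, -0.8]
grip_width: 0.562
finger_force: 62.2
```

```bash
python3 -m crank '0 0 -0.005 0 0 0 0.03; 0 0 -0.009 0 0 0 0.03; 0 0 -0.01 0 0 0 0.03; 0 0 -0.01 0 0 0 0.03'; python3 -m crank '0 0 -0.0012 0 0 0 0.03; 0 0 -0.0012 0 0 0 0.03';
```

```text
time: 21.62
tcp_pos: [0.5151, 0.2557, -0.0112]
orientation: [[-0.969, -0.248, -0.0], [-0.248, 0.969, -0.0], [0.0, -0.0, -1.0]]
contact_force: [-0.3, -1.2, -0.5]
grip_width: 0.559
finger_force: 62.2
time: 21.88
tcp_pos: [0.5151, 0.2557, -0.0123]
orientation: [[-0.969, -0.248, -0.0], [-0.248, 0.969, -0.0], [0.0, -0.0, -1.0]]
contact_force: [-0.1, -0.1, -1.2]
grip_width: 0.565
finger_force: 62.2
```

```bash
python3 -m crank '0 0 -0.001 0 0 0 0.03; 0 0 -0.001 0 0 0 0.03'; python3 -m crank '0 0 -0.0008 0 0 0 0.03; 0 0 -0.0008 0 0 0 0.03'; python3 -m crank '0 0 -0.0008 0 0 0 0.03; 0 0 -0.0008 0 0 0 0.03'
```

```text
time: 22.12
tcp_pos: [0.5154, 0.2558, -0.0127]
orientation: [[-0.969, -0.248, 0.0], [-0.248, 0.969, 0.0], [-0.0, 0.0, -1.0]]
contact_force: [-1.7, -0.7, 2.8]
grip_width: 0.562
finger_force: 62.6
time: 22.38
tcp_pos: [0.5155, 0.2558, -0.0127]
orientation: [[-0.969, -0.248, 0.0], [-0.248, 0.969, -0.0], [-0.0, -0.0, -1.0]]
contact_force: [-2.7, -2.1, 9.0]
grip_width: 0.563
finger_force: 63.1
time: 22.62
tcp_pos: [0.5155, 0.2558, -0.0128]
orientation: [[-0.969, -0.248, -0.0], [-0.248, 0.969, -0.0], [0.0, -0.0, -1.0]]
contact_force: [-5.9, -3.5, 13.1]
grip_width: 0.564
finger_force: 63.4
```

Firmly on the floor at -0.0127, as computed. I relax the press, open and retreat straight up.

```bash
python3 -m crank '0 0 0.0012 0 0 0 0.03; 0 0 0.0014 0 0 0 0.07; 0 0 0.0014 0 0 0 0.07; 0 0 0.0014 0 0 0 0.07'; python3 -m crank '0 0 0.02 0 0 0 0.075; 0 0 0.06 0 0 0 0.075; 0 0 0.11 0 0 0 0.075; -0.01 -0.03 0.16 0 0 0 0.075; -0.02 -0.08 0.2 0 0 0 0.075';  python3 -m crank '-0.01 -0.06 0 0 0 0 0.075; -0.02 -0.12 0 0 0 0 0.075; -0.03 -0.18 0 0 0 0 0.075; -0.03 -0.18 0 0 0 0 0.075; -0.03 -0.18 0 0 0 0 0.075'; python3 - <<'E'
from m import *
for n in('top','scene'):
    p,d=snap(n);P=cloud(n,d);X,Y,Z=P[...,0],P[...,1],P[...,2]
    reg=(X>.45)&(X<.7)&(Y>.12)&(Y<.42)
    rect(P,reg&(Z>.056)&(Z<.072),n+' bridge')
    rect(P,reg&(Z>.088)&(Z<.105),n+' handle')
    rect(P,reg&(Z>.038)&(Z<.052)&(X<.545),n+' cap');print(np.nanpercentile(Z[reg&(Z>.036)&(Z<.054)&(X<.54)],[10,50,90]))
    if n=='scene': cv2.imwrite('pics/c8.png',cv2.resize(p[180:360,250:490],(800,600))[:,:,::-1])
s=ctrl.read_state();print(s['time'],s['contact_force'].round(1),s['joint_vel'].round(3))
E
```

```text
time: 23.12
tcp_pos: [0.515, 0.2556, -0.0138]
orientation: [[-0.969, -0.248, -0.0], [-0.248, 0.969, -0.0], [0.0, -0.0, -1.0]]
contact_force: [0.9, 0.5, 0.6]
grip_width: 0.819
finger_force: 0.0
time: 23.75
tcp_pos: [0.4962, 0.1776, 0.1895]
orientation: [[-0.968, -0.25, 0.005], [-0.25, 0.968, 0.001], [-0.005, -0.0, -1.0]]
contact_force: [0.7, -1.4, 1.4]
grip_width: 0.879
finger_force: 0.0
time: 24.38
tcp_pos: [0.4658, -0.0026, 0.1863]
orientation: [[-0.969, -0.247, 0.002], [-0.247, 0.969, 0.0], [-0.002, -0.0, -1.0]]
contact_force: [0.4, 0.1, -0.2]
grip_width: 0.881
finger_force: 0.0
top bridge 532 c [0.5907 0.2726] size [0.041  0.0836] ang 11.97 mean [0.588  0.2689]
top handle 213 c [0.5906 0.2722] size [0.0129 0.0641] ang 11.67 mean [0.5899 0.2716]
top cap 423 c [0.5172 0.2561] size [0.0482 0.0481] ang 22.48 mean [0.517  0.2556]
[0.03971718 0.04256791 0.04481028]
scene bridge 213 c [0.5916 0.2708] size [0.0407 0.0939] ang 11.46 mean [0.595  0.2616]
scene handle 75 c [0.5919 0.2685] size [0.0124 0.068 ] ang 11.04 mean [0.5932 0.2656]
scene cap 155 c [0.5185 0.2531] size [0.0497 0.0496] ang 56.45 mean [0.519 0.25 ]
[0.03935857 0.04385939 0.046724  ]
24.475 [-0.5  0.8  0.1] [ 0.012  0.009  0.003 -0.001  0.001 -0.003]
```

View pics/c8.png

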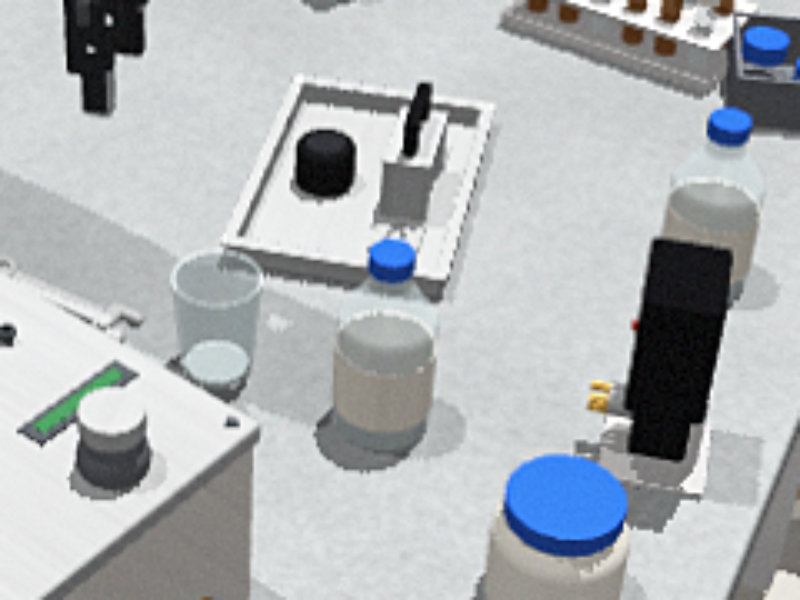

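The picture shows the cap upright at crop (325,162) and the keeper on its feet at (410,165), both inside the tray. The beaker, bottle and tub are undisturbed and the gripper is clear.

```bash
python3 -c "
from h import *
print(ticket.hand_in())"
```

```text
the job is handed in; nothing more can be done
None
```

I handed the job in at about 24.5 s of robot time: the filler is open, and the keeper and cap both stand upright in the tray, let go, with the bottle, beaker and tub undisturbed in the last picture; I did not re-measure the spanner, and no verdict came back.

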